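# Make up two bench kits from the stock

### The arm

A 6-joint arm with a two-finger parallel gripper is mounted at the origin on a cart in front of the work surface, level with it; the furniture and walls round the work are solid. World frame = base frame: x ahead of the robot, y to its left, z up, the work surface at z = 0. Lengths are in m, angles in rad, forces in N, time in s.
With the tool pointing down it reaches from about 0.275 to 0.75 m from the base axis. Payload 10.2 kg.
Tool frame: the origin (TCP) lies at the very end of the fingers, on their centre line; the grasp point (between the pads) lies 19 mm behind it; z points along the fingers, y is the line along which they close (so a half turn about z gives the same grasp; the last joint's range is limited). The gripper opens to 88 mm and grips with 3 to 60 N. Pads are 18 mm wide; open, the fingers measure 123 mm over their backs; the gripper's body (75 mm by 187 mm) begins 45 mm behind the grasp point.
Start: joints at [-1.486, 0.313, 1.498, -0, 1.331, -0.223], TCP at [0.159, -0.5, 0.239] pointing down, gripper open.
Joint ranges: [-2.94, 2.94], [-0.97, 2.17], [0.19, 2.56], [-1.23, 4.37], [0.02, 3.11], [-2.88, 2.88]. Speed limits (rad/s): [2.39, 2.39, 3.01, 3.14, 3.14, 3.14].

### API

Orientations are given as [roll, pitch, yaw] about the fixed x, y, z axes, in that order (R = Rz(yaw) Ry(pitch) Rx(roll)).
In Python, from bench import r, read_camera gives the robot as it stands. Calls block until the motion is done:
- r.movep(position, orientation): joint-space move of the TCP to a pose.
- r.move_linear(position, v=0.15, rotation=None): straight line of the TCP; rotation=None keeps the orientation; v is the mean speed in m/s.
- r.set_joints(angles): joint-space move.
- r.release() and r.close_gripper(): open the fingers fully, or close them until they stop; the grip force is fixed at half the most.
- r.hold(seconds).
- r.ik(position, orientation): joint angles nearest the present ones, or None.
- r.get_state(): the state.
- read_camera(name): name is "scene" or "top" or "wrist"; returns a dict with "image" (384x512x3 uint8, blue, green, red), "mtx" (3x3 intrinsics, pixels), "extrinsics" (4x4, takes a point from camera to world coordinates). Camera axes: x right, y up, looking along -z (the intrinsics and any distortion apply to the point x, -y, -z); pixel columns grow to the right and rows downward; lengths in m; the calibration is good to about 2 mm. A picture is of the moment at which its call begins. There is no depth.
A pose or a line that the arm cannot do raises r.IKError and nothing moves.
- r.sign_off(): hands the job in; it is judged then, once.
The state is a dict: "t": time; "joints": joint angles; "dq": joint speeds; "joint_torque": joint torques, N m; "eef_pos": TCP position; "tool_rot": TCP orientation; "ft_force": force on the tool from outside, world axes, zero at the start; "moment": the same for the moment, N m; "finger_gap": finger opening in m; "finger_force": force on a finger pad.
Only numpy, scipy, OpenCV 4.12 (cv2) and the standard library are available. Lean on these libraries where they do the work, as an engineer would, in place of code of your own. Each camera call takes 0.05 s, during which the arm holds its last target. There are 200 camera calls.

### The job

Make up two kits from the stock on the bench: the blue tray gets the blue-capped vial and the white stirring bar, the yellow tray gets the white-capped vial and the brass hose barb. In each tray stand the vial upright on the round white spot and lay the small part on the white strip, in its middle and along its length. Do not tip any vial over, and leave the black-capped vial and the roll of thread tape where they are.

Things in the scene. Friction and masses are not known exactly. Their poses are not given: they have to be found in the camera images.
- tray_blue: fixed shallow blue tray, 100 (x) x 145 (y) mm, a lug on each short edge; floor 3 mm, rim 6 mm above the bench. Origin: centre of underside, z up. White marks on its floor: round spot 46 mm wide at x 0, y +36 mm (vial), strip 66 (x) x 36 (y) mm at x 0, y -36 mm (small part). One tray is left of the stock, one right of it, before a pump 0.45 m tall that begins at about x = 0.45 m: pass nearer the robot
- tray_yellow: fixed shallow yellow tray, 100 (x) x 145 (y) mm, a lug on each short edge; floor 3 mm, rim 6 mm above the bench. Origin: centre of underside, z up. White marks on its floor: round spot 46 mm wide at x 0, y +36 mm (vial), strip 66 (x) x 36 (y) mm at x 0, y -36 mm (small part). One tray is left of the stock, one right of it, before a pump 0.45 m tall that begins at about x = 0.45 m: pass nearer the robot
- vial_blue: loose capped glass sample vial with a blue screw cap and pink contents, standing upright, body 21 mm and cap 20 mm in diameter, 52 mm tall, about 18 g; grip round cap or body. Origin: centre of the underside, z up
- vial_white: loose capped glass sample vial with a white screw cap and white contents, standing upright, body 21 mm and cap 20 mm in diameter, 52 mm tall, about 18 g; grip round cap or body. Origin: centre of the underside, z up
- stir_bar: loose white stirring bar, 10 (x) x 30 (y) x 10 (z) mm, lying flat, about 12 g; its length is along y. Origin: centre of the underside
- hose_barb: loose brass hose barb fitting, 18 (x) x 42 (y) x 16 (z) mm, lying flat, about 30 g; its length is along y. Origin: centre of the underside
- vial_black: loose capped glass sample vial with a black screw cap and green contents, standing upright, body 21 mm and cap 20 mm in diameter, 52 mm tall, about 18 g; grip round cap or body. Origin: centre of the underside, z up. Not part of either kit: stays where it is
- thread_tape: loose roll of white thread tape on a blue spool, lying flat, 52 mm in diameter, 14 mm high. Origin: centre of the underside. Not part of either kit: stays where it is
Mind the look-alikes: they are no part of the job. What is shaped like the vial_blue but purple or red is not meant.

How it is judged:
At the end, for the whole second after the job is handed in: each vial upright (0.15 rad) on its own tray's floor, each within 12 mm in x and y of the round spot's centre; stirring bar in the blue and barb in the yellow tray, within 12 mm in x and y of the strip's centre, length within 0.35 rad of the strip's; all at rest (x of vial_blue in the frame of tray_blue between -0.012 and 0.012 m and y of vial_blue in the frame of tray_blue between 0.024 and 0.048 m and linear speed of each of vial_blue, stir_bar, vial_white, hose_barb below 0.02 m/s and angle between each of vial_blue, vial_white's own z axis and vertical below 0.15 rad and z of vial_blue in the frame of tray_blue below 0.012 m and x of stir_bar in the frame of tray_blue between -0.012 and 0.012 m and y of stir_bar in the frame of tray_blue between -0.048 and -0.024 m and angle between the y axis of stir_bar and the x axis of tray_blue, either way round below 0.35 rad and z of stir_bar in the frame of tray_blue below 0.026 m and x of vial_white in the frame of tray_yellow between -0.012 and 0.012 m and y of vial_white in the frame of tray_yellow between 0.024 and 0.048 m and z of vial_white in the frame of tray_yellow below 0.012 m and x of hose_barb in the frame of tray_yellow between -0.012 and 0.012 m and y of hose_barb in the frame of tray_yellow between -0.048 and -0.024 m and angle between the y axis of hose_barb and the x axis of tray_yellow, either way round below 0.35 rad and z of hose_barb in the frame of tray_yellow below 0.026 m); the robot touches nothing.
It fails at once if the blue-capped vial is tipped over (angle between vial_blue's own z axis and vertical above 0.8 rad).
It fails at once if the white-capped vial is tipped over (angle between vial_white's own z axis and vertical above 0.8 rad).
It fails at once if the black-capped vial is tipped over (angle between vial_black's own z axis and vertical above 0.8 rad).
It fails at once if the black-capped vial is shifted by more than 15 mm (distance of vial_black from where it was at the start of the episode above 0.015 m).
It fails at once if the roll of thread tape is shifted by more than 15 mm (distance of thread_tape from where it was at the start of the episode above 0.015 m).
It also fails if it takes over 106 s, if anything falls off the work surface, if the arm or the gripper's body presses on something with over 40 N, if the wrist force passes 120 N, or if a joint passes its speed limit or range.

## Working session

There is one attempt and no reset: what is moved stays moved. The work goes in short steps, each a Python script; the robot and the scene stay as the last script left them, time stands still between calls to the robot, and variables do not carry over. Pictures are saved under pics/ and viewed, at most 14 in all, crops included, and the job is handed in when it is done.

```bash
mkdir -p pics
python3 - <<'E'
from bench import r, read_camera
import cv2,numpy as np
for n in("top","scene"):
    c=read_camera(n);cv2.imwrite(f"pics/{n}0.png",cv2.resize(c["image"],(800,600),interpolation=cv2.INTER_CUBIC));print(n,c["mtx"].tolist(),np.round(c["extrinsics"],4).tolist(),c.keys())
s=r.get_state();print(s["t"],s["tool_rot"],s["finger_gap"])
E
```

```text
top [[417.0167046164777, 0.0, 257.436162486021], [0.0, 417.0167046164777, 195.05962390649668], [0.0, 0.0, 1.0]] [[0.0104, 0.996, -0.0892, 0.3129], [-0.9998, 0.009, -0.0158, 0.0674], [-0.0149, 0.0894, 0.9959, 1.2824], [0.0, 0.0, 0.0, 1.0]] dict_keys(['image', 'mtx', 'extrinsics'])
scene [[473.25753667449374, 0.0, 256.74689256976967], [0.0, 473.25753667449374, 187.68372358512673], [0.0, 0.0, 1.0]] [[-0.9089, 0.1582, -0.3858, -0.0563], [-0.4167, -0.3748, 0.8282, 1.1196], [-0.0136, 0.9135, 0.4066, 0.5476], [0.0, 0.0, 0.0, 1.0]] dict_keys(['image', 'mtx', 'extrinsics'])
0.1 [-3.14050980e+00 -2.52210688e-04  3.07745819e-01] 0.08810630700881099
```

View pics/top0.png

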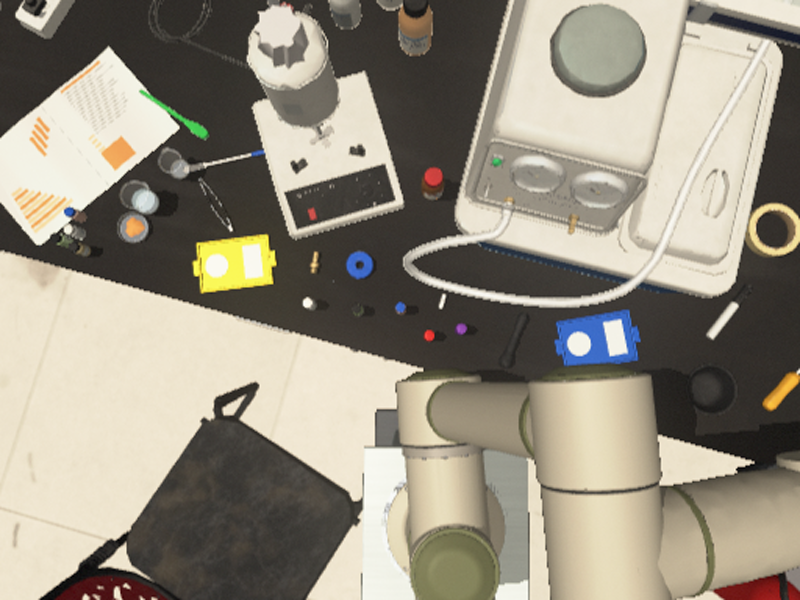

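View pics/scene0.png

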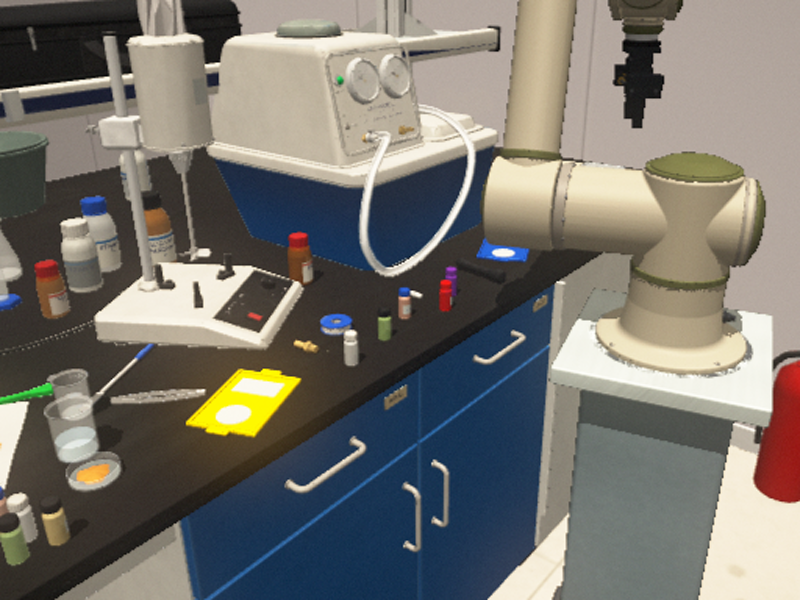

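The top view shows the yellow tray at (235,263) and the blue tray at (598,338). The white vial is at (309,303), black (359,310), blue (401,308), with red and purple decoys at (430,335) and (461,328). The barb is at (315,262), the stir bar at (443,300) and the tape at (360,264). The scene view shows the pump hose looping above the bench near the stir bar.

```bash
cat > h.py <<'E'
from bench import r, read_camera
import cv2, numpy as np
def p2w(c,uv,z):
    K=c["mtx"];T=c["extrinsics"];uv=np.atleast_2d(uv).astype(float)
    d=np.c_[(uv[:,0]-K[0,2])/K[0,0],-(uv[:,1]-K[1,2])/K[1,1],-np.ones(len(uv))]@T[:3,:3].T
    o=T[:3,3];return (o+d*((z-o[2])/d[:,2])[:,None])[:,:2]
def w2p(c,P):
    T=c["extrinsics"];K=c["mtx"];q=(np.atleast_2d(P)-T[:3,3])@T[:3,:3]
    return np.c_[K[0,2]+K[0,0]*q[:,0]/-q[:,2],K[1,2]-K[1,1]*q[:,1]/-q[:,2]]
def blob(mask,near,rad,amin=8):
    """centroid, long-axis pixel pair, area of the largest-overlap blob within rad of near"""
    m=mask.astype(np.uint8);n,l,s,ce=cv2.connectedComponentsWithStats(m)
    ok=[i for i in range(1,n) if s[i,4]>=amin and np.hypot(*(ce[i]-near))<rad]
    if not ok:return None
    i=max(ok,key=lambda k:s[k,4]);ys,xs=np.nonzero(l==i);P=np.c_[xs,ys].astype(float)
    w,v=np.linalg.eigh(np.cov(P.T));d=v[:,1]*np.sqrt(w[1])
    return ce[i],np.array([ce[i]-2*d,ce[i]+2*d]),s[i,4]
E
python3 - <<'E'
from h import *
c=read_camera("top");k=.64
for n,uv,z in[("wh",(309,302),.052),("bk",(358,309),.052),("bl",(400,307),.052),("red",(429,335),.052),("pur",(461,328),.052),("barb",(315,262),.01),("stir",(443,300),.005),("tape",(360,264),.014),("ye_spot",(217,265),.003),("ye_strip",(253,260),.003),("bl_spot",(579,344),.003),("bl_strip",(615,338),.003)]:
    print(n,p2w(c,np.array(uv)*k,z).round(4))
print(w2p(c,[[.3,0,0]]))
w=read_camera("wrist");T=np.eye(4)
s=r.get_state();from scipy.spatial.transform import Rotation as R
W=w["extrinsics"];Rt=R.from_euler("xyz",s["tool_rot"]).as_matrix()
print((Rt.T@(W[:3,3]-s["eef_pos"])).round(3),(Rt.T@W[:3,:3]).round(3).tolist(),w["mtx"][0,0])
i=c["image"][150:240,120:420];cv2.imwrite("pics/top1.png",cv2.resize(i,None,fx=2.66,fy=2.66,interpolation=cv2.INTER_CUBIC))
E
```

```text
wh [[0.4268 0.2642]]
bk [[0.4143 0.1708]]
bl [[0.4189 0.0911]]
red [[0.3663 0.0358]]
pur [[ 0.3801 -0.0245]]
barb [[0.5102 0.2609]]
stir [[0.4375 0.0075]]
tape [[0.5063 0.1715]]
ye_spot [[0.5037 0.4574]]
ye_strip [[0.5143 0.3857]]
bl_spot [[ 0.3537 -0.2584]]
bl_strip [[ 0.3661 -0.3286]]
[[285.69186467 236.94327197]]
[ 0.074 -0.    -0.146] [[0.0, 0.96, 0.279], [1.0, 0.0, -0.001], [-0.001, 0.279, -0.96]] 275.51187103957375
```

Run:
```python
from h import *
c=read_camera("top");s=read_camera("scene");k=.64
im=cv2.resize(s["image"],None,fx=2,fy=2)[150:600,450:850].copy()
for uv,col in[((407,262),(0,0,255)),((440,287),(0,255,0)),((480,296),(255,0,0)),((540,302),(255,0,255)),((610,298),(0,255,255))]:
    for z in np.arange(0,.31,.05):
        x=p2w(c,np.array(uv)*k,z)[0];p=w2p(s,[[*x,z]])[0]*2-[450,150]
        cv2.circle(im,tuple(int(v) for v in p),2+(z==0)*2,col,-1)
        if z in(0,.1,.2):print(uv,z,x.round(3))
cv2.imwrite("pics/hose.png",im)
r.movep([.38,.10,.30],[np.pi,0,np.pi]);print(r.get_state()["t"],r.get_state()["eef_pos"])
w=read_camera("wrist");cv2.imwrite("pics/w0.png",w["image"]);np.savez("w0.npz",**w)
```

```text
(407, 262) 0.0 [0.513 0.079]
(407, 262) 0.1 [0.498 0.078]
(407, 262) 0.2 [0.482 0.077]
(440, 287) 0.0 [0.464 0.013]
(440, 287) 0.1 [0.452 0.018]
(440, 287) 0.2 [0.44  0.022]
(480, 296) 0.0 [ 0.447 -0.066]
(480, 296) 0.1 [ 0.436 -0.055]
(480, 296) 0.2 [ 0.426 -0.045]
(540, 302) 0.0 [ 0.436 -0.184]
(540, 302) 0.1 [ 0.426 -0.164]
(540, 302) 0.2 [ 0.417 -0.145]
(610, 298) 0.0 [ 0.445 -0.321]
(610, 298) 0.1 [ 0.435 -0.291]
(610, 298) 0.2 [ 0.424 -0.261]
2.5917 [0.38022555 0.09955804 0.29989862]
```

View pics/hose.png

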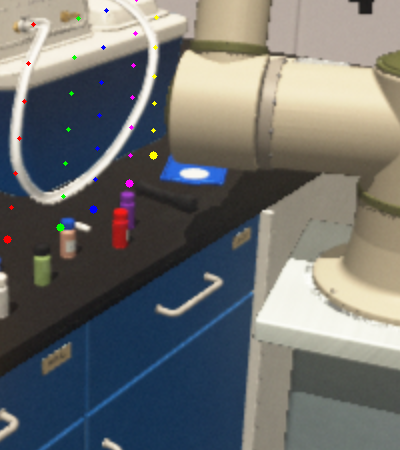

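View pics/w0.png

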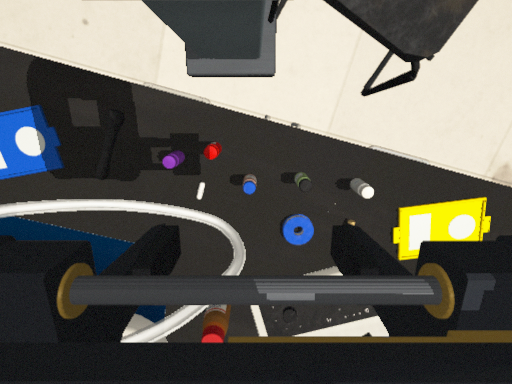

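The hose hangs with its lowest part about 25 mm above the bench near the stir bar, at about (0.46, 0.015), and rises to the right. I will therefore tilt the tool toward the robot for the bar. In the wrist view the stir bar is at (201,190), the blue cap at (249,187), the white cap at (368,192), the barb partly hidden at (350,222), and the yellow tray at (440,230).

```bash
cat >> h.py <<'E'
def pair(c,near,rad,z,mask,amin=8):
    b=blob(mask,near,rad,amin)
    if b is None:return None
    a=p2w(c,b[1],z);d=a[1]-a[0]
    return p2w(c,b[0],z)[0].round(4),round(float(np.arctan2(d[1],d[0])),3),int(b[2])
def masks(im):
    h=cv2.cvtColor(im,cv2.COLOR_BGR2HSV);H,S,V=[h[...,i].astype(int) for i in range(3)]
    return dict(white=(S<60)&(V>140),blue=(H>100)&(H<125)&(S>120)&(V>90),brass=(H>8)&(H<32)&(S>70)&(V>100),dark=V<60)
E
python3 - <<'E'
from h import *
w=dict(np.load("w0.npz"));m=masks(w["image"])
print("W stir",pair(w,(201,190),8,.005,m["white"]),"bluecap",pair(w,(249,187),9,.048,m["blue"]),"whitecap",pair(w,(366,190),12,.05,m["white"]))
print("W ye spot",pair(w,(462,227),12,.003,m["white"]),"strip",pair(w,(419,231),12,.003,m["white"]),"bl spot",pair(w,(30,141),12,.003,m["white"]))
c=read_camera("top");m=masks(c["image"]);k=.64
f=lambda u,v:(u*k,v*k)
for n,uv,z,q in[("stir",(443,300),.005,"white"),("bluecap",(400,307),.05,"blue"),("whitecap",(309,302),.05,"white"),("barb",(315,262),.009,"brass"),("yspot",(217,265),.003,"white"),("ystrip",(253,260),.003,"white"),("bspot",(579,344),.003,"white"),("bstrip",(615,338),.003,"white")]:
    print("T",n,pair(c,f(*uv),9,z,m[q],4))
E
```

```text
W stir (array([0.4379, 0.0084]), -0.278, 93) bluecap (array([0.4213, 0.0902]), -0.211, 134) whitecap (array([0.426 , 0.2662]), 0.666, 158)
W ye spot (array([0.504, 0.458]), -0.906, 494) strip (array([0.5106, 0.3854]), -0.085, 636) bl spot (array([ 0.3564, -0.2599]), 0.559, 632)
T stir None
T bluecap None
T whitecap (array([0.4271, 0.2685]), -2.881, 35)
T barb (array([0.5099, 0.2632]), 3.014, 55)
T yspot (array([0.504, 0.459]), 2.666, 165)
T ystrip (array([0.5132, 0.3879]), -3.006, 235)
T bspot (array([ 0.3552, -0.2582]), -3.06, 175)
T bstrip (array([ 0.3681, -0.328 ]), -2.96, 260)
```

```bash
cat >> h.py <<'E'
from scipy.spatial.transform import Rotation as R
def rot(yaw,t=0):return R.from_euler("z",yaw)*R.from_euler("x",np.pi)*R.from_euler("y",-t)
def go(p,yaw,t=0):r.movep(list(p),rot(yaw,t).as_euler("xyz").tolist())
def lin(p,v=.15):r.move_linear(list(p),v=v)
def st(n=""):
    s=r.get_state();print(n,"t",round(s["t"],2),"p",np.round(s["eef_pos"],4),"gap",round(s["finger_gap"],4),"ff",np.round(s["finger_force"],1),"F",np.round(s["ft_force"],1))
E
python3 - <<'E'
from h import *
yaw,t=np.pi-.278,np.radians(20)
ax=np.array([np.cos(yaw),np.sin(yaw)]);tz=rot(yaw,t).apply([0,0,1])
g=np.array([*(np.array([.4379,.0084])+.004*ax),.005])
go(g-.13*tz,yaw,t);st()
lin(g-.03*tz,.2);st();lin(g,.06);st("down");r.close_gripper();st("closed")
lin(g-.13*tz,.2);st("up")
yaw=np.pi+.178;ax=np.array([np.cos(yaw),np.sin(yaw)])
q=np.array([*(np.array([.368,-.329])+.004*ax),.13])
go(q,yaw,t);st("over")
w=read_camera("wrist");cv2.imwrite("pics/w1.png",w["image"]);np.savez("w1.npz",**w)
E
```

```text
t 3.55 p [0.3921 0.0215 0.1279] gap 0.088 ff 0.0 F [ 0.8 -0.4 -0.4]
 t 4.2 p [0.4247 0.0124 0.0339] gap 0.0881 ff 0.0 F [0.  0.4 0.6]
down t 4.85 p [0.4341 0.0095 0.0052] gap 0.0879 ff 0.0 F [ 0.6 -0.1  0.1]
closed t 6.02 p [0.4341 0.0095 0.005 ] gap 0.0096 ff 30.0 F [-0.1  1.2  0.3]
up t 6.82 p [0.3911 0.0217 0.1266] gap 0.0098 ff 30.0 F [-1.1 -0.4 -0.3]Traceback (most recent call last):
  File "<stdin>", line 10, in <module>
  File "h.py", line 28, in go
    def go(p,yaw,t=0):r.movep(list(p),rot(yaw,t).as_euler("xyz").tolist())
                      ~~~~~~~^^^^^^^^^^^^^^^^^^^^^^^^^^^^^^^^^^^^^^^^^^^^^
bench.IKError: the arm cannot take that pose within its joint ranges
```

Run:
```python
from h import *
print(np.round(r.get_state()["joints"],2))
t=np.radians(20)
for y in (np.pi+.178,np.pi,np.pi-.15,2.7,.178):
  for z in(.0115,.08,.13,.2):
    a=r.ik([.364,-.33,z],rot(y,t).as_euler("xyz").tolist());print(round(y,2),z,None if a is None else np.round(a,2))
```

```text
[-0.24  0.01  2.24 -0.03  0.54 -1.51]
3.32 0.0115 None
3.32 0.08 None
3.32 0.13 None
3.32 0.2 None
3.14 0.0115 None
3.14 0.08 None
3.14 0.13 None
3.14 0.2 None
2.99 0.0115 None
2.99 0.08 None
2.99 0.13 [-1.13  0.25  1.95  0.41  0.79 -2.82]
2.99 0.2 [-1.13  0.14  1.86  0.35  0.96 -2.72]
2.7 0.0115 [-1.08  0.47  2.06  0.58  0.38 -2.73]
2.7 0.08 [-1.08  0.32  2.03  0.4   0.55 -2.53]
2.7 0.13 [-1.08  0.22  1.98  0.33  0.68 -2.44]
2.7 0.2 [-1.08  0.12  1.89  0.27  0.87 -2.36]
0.18 0.0115 [-0.83  0.67  1.66 -0.34  1.03  0.77]
0.18 0.08 [-0.83  0.56  1.63 -0.32  1.17  0.72]
0.18 0.13 [-0.83  0.49  1.59 -0.31  1.27  0.69]
0.18 0.2 [-0.83  0.41  1.51 -0.3   1.42  0.64]
```

Run:
```python
from h import *
for y in (np.pi+.178,np.pi):
 for t in(0,.1,.2):
  for z in(.0115,.13):
    a=r.ik([.364,-.33,z],rot(y,t).as_euler("xyz").tolist());print(round(y,2),t,z,None if a is None else np.round(a,2))
t=np.radians(20);yaw=np.pi-.278
for z in(.0055,.12):
    a=r.ik([.358,.125,z],rot(yaw,t).as_euler("xyz").tolist());print(a)
    a=r.ik([.358,.125,z],rot(yaw,0).as_euler("xyz").tolist());print(a)
```

```text
3.32 0 0.0115 [-0.98  0.56  1.83  0.    0.76 -2.72]
3.32 0 0.13 [-0.98  0.36  1.74  0.    1.04 -2.72]
3.32 0.1 0.0115 None
3.32 0.1 0.13 [-1.02  0.33  1.79  0.11  0.99 -2.83]
3.32 0.2 0.0115 None
3.32 0.2 0.13 None
3.14 0 0.0115 [-0.98  0.56  1.83 -0.    0.76 -2.55]
3.14 0 0.13 [-0.98  0.36  1.74  0.    1.04 -2.55]
3.14 0.1 0.0115 [-1.02  0.53  1.88  0.14  0.68 -2.69]
3.14 0.1 0.13 [-1.02  0.32  1.79  0.1   0.97 -2.65]
3.14 0.2 0.0115 [-1.07  0.51  1.93  0.3   0.62 -2.88]
3.14 0.2 0.13 [-1.07  0.3   1.85  0.22  0.91 -2.77]
[ 0.11246739  0.35466244  2.33380641 -0.79770014  0.18289656 -0.41244775]
[ 0.02420179  0.40220921  2.14834652  0.          0.59103692 -1.26859454]
[ 0.11246739  0.03112962  2.24382262 -0.24924339  0.55594668 -0.98881324]
[ 0.02420179  0.14724022  2.05987433  0.          0.9344781  -1.26859454]
```

Run:
```python
from h import *
t=np.radians(20);yaw=np.pi-.278
p=np.array([.365,.125,.006]);up=np.array([0,0,.1])
go(p+up,yaw,t);lin(p+up*.2,.2);lin(p,.03);r.release();st("rel")
lin(p+up*.6,.1)
ax=np.array([np.cos(yaw),np.sin(yaw),0]);g=p-.004*ax;g[2]=.0045
go(g+up*.6,yaw);lin(g,.1);r.close_gripper();st("regrasp");lin(g+up*1.3,.2)
go([.33,-.1,.17],2.9)
yaw=3.27
q=np.array([.368,-.329,.13]);go(q,yaw);st("over")
w=read_camera("wrist");cv2.imwrite("pics/w1.png",w["image"]);np.savez("w1.npz",**w)
```

```text
rel t 10.0 p [0.365 0.125 0.006] gap 0.0881 ff 0.0 F [-0.3 -0.6  0.6]
regrasp t 13.14 p [0.3688 0.1239 0.0045] gap 0.0098 ff 30.0 F [-0.1  0.6 -0.7]
over t 15.79 p [ 0.3685 -0.3276  0.1299] gap 0.0098 ff 30.0 F [-0.3 -0.1 -0.1]
```

View pics/w1.png

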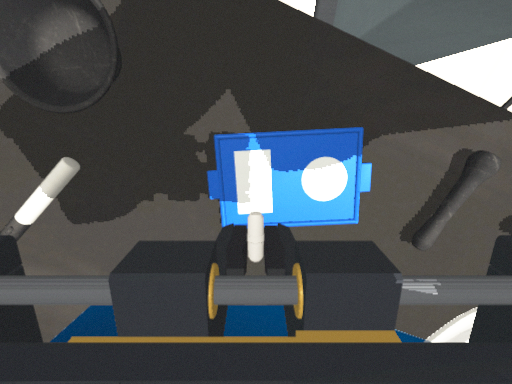

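The bar is held straight at (256,237). The strip is at (253,182) and the spot at (325,179).

Run:
```python
from h import *
w=dict(np.load("w1.npz"));m=masks(w["image"])["white"];m[214:]=False
s=pair(w,(325,179),15,.003,m);print(s,pair(w,(254,182),15,.003,m))
yaw0=.175;strip=s[0]-.072*np.array([-np.sin(yaw0),np.cos(yaw0)]);print(strip)
q=np.array([*((strip+[.368,-.329])/2),.01]);print(q)
lin(q+[0,0,.03],.15);lin(q,.04);r.release();st("placed");lin(q+[0,0,.12],.15)
go([.33,-.08,.2],np.pi/2)
v=np.array([.421,.0905,.022])
go(v+[0,0,.1],np.pi/2);st()
w=read_camera("wrist");cv2.imwrite("pics/w2.png",w["image"])
lin(v,.12);r.close_gripper();st("vial")
```

```text
(array([ 0.356 , -0.2583]), -0.874, 1604) (array([ 0.3682, -0.3292]), 0.185, 2259)
[ 0.36853579 -0.32920031]
[ 0.36826789 -0.32910016  0.01      ]
placed t 18.7 p [ 0.3683 -0.3291  0.01  ] gap 0.0878 ff 0.0 F [-0.6  1.2  0.7]
 t 22.3 p [0.4211 0.0898 0.1223] gap 0.0878 ff 0.0 F [-0.6 -0.6 -0.5]
vial t 24.37 p [0.421  0.0905 0.022 ] gap 0.0205 ff 29.2 F [ 0.3 -0.5 -0. ]
```

View pics/w2.png

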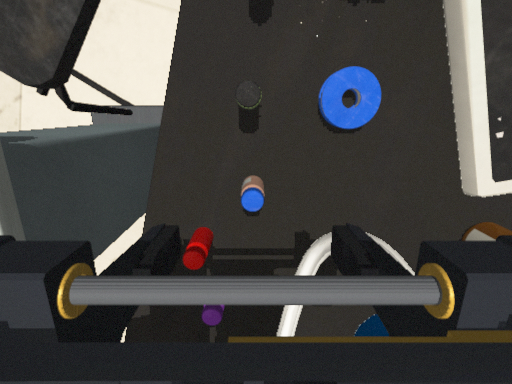

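Blue vial gripped (gap 20.5 mm). I'll place it with the fingers closing along y, which keeps the gripper body clear of the hose.

Run:
```python
from h import *
lin([.421,.0905,.15],.15);lin([.34,.06,.17],.2)
go([.34,-.1,.17],2.5)
q=np.array([.3558,-.2585,.026])
go(q+[0,0,.12],3.1);lin(q+[0,0,.02],.12);lin(q,.03);st("at");r.release();lin(q+[0,0,.1],.12)
lin([.31,-.24,.18],.2);st()
w=read_camera("wrist");cv2.imwrite("pics/w3.png",w["image"]);m=masks(w["image"])
np.savez("w3.npz",**w)
```

```text
at t 29.86 p [ 0.3559 -0.2586  0.0261] gap 0.0201 ff 29.2 F [-0.1 -1.2 -0.9]
 t 32.44 p [ 0.3102 -0.2401  0.1794] gap 0.0882 ff 0.0 F [ 0.3 -0.4  0.1]
```

View pics/w3.png

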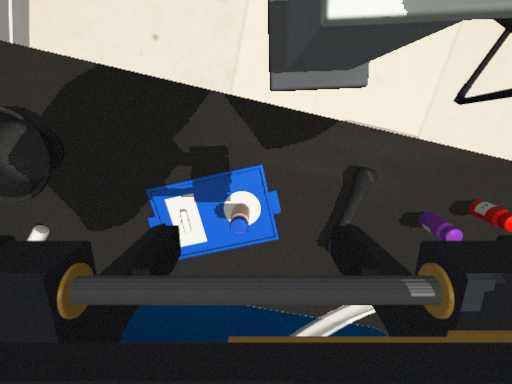

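The blue kit is done: the bar lies on the strip at (184,220) and the vial stands on the spot at (240,215). Next is the barb.

Run:
```python
from h import *
lin([.31,-.2,.2],.2);go([.36,.1,.22],2.9);go([.48,.275,.2],3.0);st()
w=read_camera("wrist");cv2.imwrite("pics/w4.png",w["image"]);np.savez("w4.npz",**w)
print(w2p(w,[[.51,.262,.008]]))
```

```text
t 34.89 p [0.4801 0.2737 0.2001] gap 0.088 ff 0.0 F [ 0.6 -0.9  0.5]
[[249.1336308  192.83641793]]
```

View pics/w4.png

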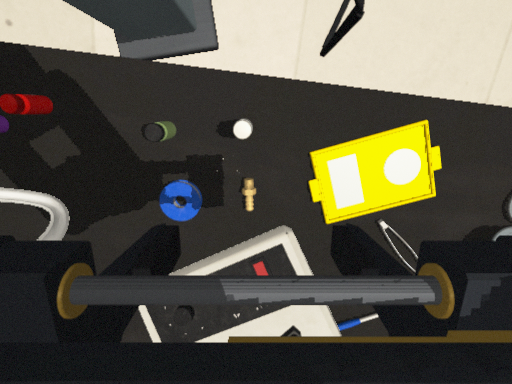

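The barb is at (249,193) along x, the tape at (181,200), the strip at (345,181) and the spot at (403,167). The hotplate corner is at (287,228).

Run:
```python
from h import *
w=dict(np.load("w4.npz"));M=masks(w["image"])
b=pair(w,(249,193),10,.008,M["brass"]);print("barb",b)
print("spot",pair(w,(403,167),12,.003,M["white"]),"strip",pair(w,(345,181),12,.003,M["white"]))
print("tape",pair(w,(181,200),12,.01,M["blue"]),"white",pair(w,(243,129),10,.05,M["white"]))
print("plate corner",p2w(w,[[287,228],[176,268]],.05))
ys,xs=np.nonzero(M["brass"]);k=(abs(xs-249)<20)&(abs(ys-193)<25);print(p2w(w,[[xs[k].mean(),ys[k].min()],[xs[k].mean(),ys[k].max()]],.008))
```

```text
barb (array([0.511 , 0.2618]), -0.131, 290)
spot (array([0.5039, 0.4581]), -0.977, 1011) strip (array([0.5127, 0.3866]), 0.101, 1375)
tape (array([0.5071, 0.1728]), -2.341, 1241) white (array([0.4271, 0.2681]), -0.571, 297)
plate corner [[0.54621965 0.30216695]
 [0.57972796 0.16227048]]
[[0.49195236 0.2646711 ]
 [0.53312919 0.25849778]]
```

Run:
```python
from h import *
t=np.radians(10);yaw=np.pi-.131
ax=np.array([np.cos(yaw),np.sin(yaw)])
b=np.array([.5125,.2616])
g=np.array([*(b+.003*ax+[0,.005]),.006]);tz=rot(yaw,t).apply([0,0,1])
y2=np.pi+.115;a2=np.array([np.cos(y2),np.sin(y2)])
q=np.array([*(np.array([.5125,.3866])+.003*a2),.010])
for p,y in((g,yaw),(q,y2)): assert r.ik(p.tolist(),rot(y,t).as_euler("xyz").tolist()) is not None
go(g-.1*tz,yaw,t);lin(g-.025*tz,.15);lin(g,.05);st("down");r.close_gripper();st("closed")
lin(g-.12*tz,.15);go(q+[0,0,.1],y2,t);st("over")
w=read_camera("wrist");cv2.imwrite("pics/w5.png",w["image"]);np.savez("w5.npz",**w)
```

```text
down t 36.72 p [0.5095 0.267  0.0059] gap 0.088 ff 0.0 F [-0.2 -0.2 -0.5]
closed t 37.77 p [0.5095 0.267  0.006 ] gap 0.018 ff 30.0 F [ 0.1 -0.7 -0.2]
over t 39.27 p [0.5091 0.3862 0.1087] gap 0.0178 ff 30.0 F [-0.1 -0.7 -0.7]
```

View pics/w5.png

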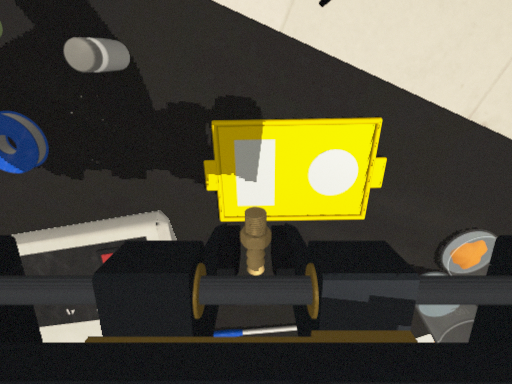

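Run:
```python
from h import *
w=dict(np.load("w5.npz"));print("dish/beaker",p2w(w,[[442,250],[415,290]],.02),p2w(w,[[415,275]],.06))
y2=np.pi+.115;a2=np.array([np.cos(y2),np.sin(y2)])
q=np.array([*(np.array([.5125,.3866])+.003*a2),.010])
lin(q+[0,0,.02],.15);lin(q,.04);st("at");r.release();lin(q+[0,0,.12],.15)
v=np.array([.427,.268,.022])
go(v+[0,0,.1],np.pi/2);lin(v,.12);r.close_gripper();st("vial");lin(v+[0,0,.13],.15)
s=np.array([.504,.4583,.026]);go(s+[0,0,.1],3.25);st("over")
w=read_camera("wrist");cv2.imwrite("pics/w6.png",w["image"])
```

```text
dish/beaker [[0.56649019 0.57970022]
 [0.62148007 0.57296894]] [[0.56727812 0.53074234]]
at t 40.65 p [0.5095 0.3863 0.0098] gap 0.0179 ff 30.0 F [ 0.5  0.2 -0.6]
vial t 46.06 p [0.427 0.268 0.022] gap 0.0199 ff 29.7 F [ 0.8  0.  -0.3]
over t 48.38 p [0.504  0.4579 0.1258] gap 0.0198 ff 29.7 F [-0.5 -0.4 -0. ]
```

View pics/w6.png

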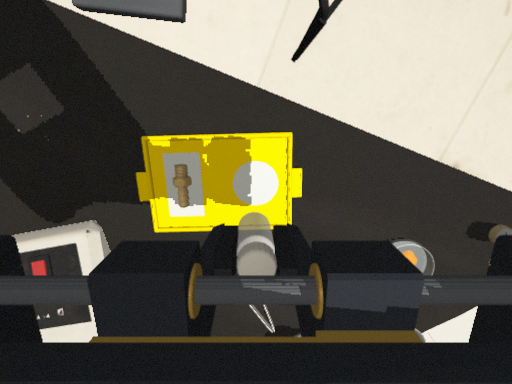

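The barb lies centred on the strip at (183,185). The white vial is held upright at (256,245) over the spot, which is at (256,183). I'll place it now.

Run:
```python
from h import *
s=np.array([.504,.4583,.026]);lin(s+[0,0,.02],.12);lin(s,.03);st("at");r.release();lin(s+[0,0,.12],.12)
go([.38,.3,.25],3.0);st()
t=read_camera("top");cv2.imwrite("pics/t9.png",cv2.resize(t["image"][140:240,110:420],None,fx=2.58,fy=2.58))
go([.43,.42,.22],3.2)
w=read_camera("wrist");cv2.imwrite("pics/w7.png",w["image"])
```

```text
at t 50.06 p [0.5041 0.4584 0.0262] gap 0.0201 ff 29.7 F [-0.1 -0.1 -0.7]
 t 53.2 p [0.3805 0.3004 0.2495] gap 0.0883 ff 0.0 F [0.2 0.3 0.1]
```

View pics/w7.png

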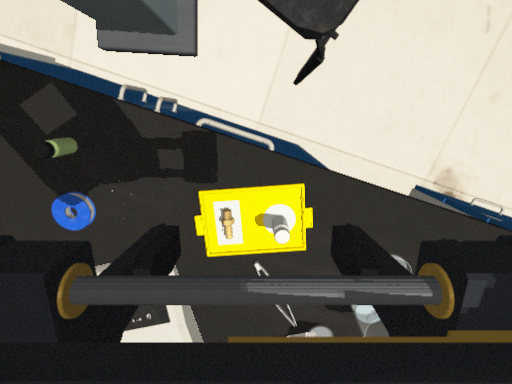

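View pics/t9.png

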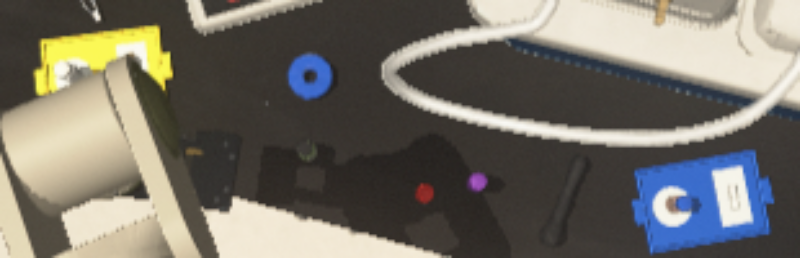

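Both kits are in place. In the wrist view the barb is at (228,223) and the white vial is upright on the spot at (281,225). In the top view the blue tray is complete at (703,203), and the black vial (307,150) and tape (310,76) have not moved.

```bash
python3 -c "
from h import *
r.hold(.3);print(r.sign_off());st()"
```

```text
the job is handed in; nothing more can be done
None
the job is handed in; nothing more can be done
```

Both kits are made up and the job is handed in at about 54 s of the 106 s allowed; the last pictures show all four parts on their marks, both vials upright, and the black vial and tape where they were, but the sign-off returned no verdict.

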